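# Reverse the auger parts onto the assembly rack

## Task

These four steel parts came off the auger shaft and stand on the timber rack in the order they came off; they go back on in the reverse order. Move them to the pins of the empty metal rack in reverse order, so that the part at the left end of the timber rack ends on the right end pin of the metal rack, the next one on the pin beside it, and so on (left and right as the robot sees them). Every part must stand upright over its own pin, flat on the rack.

Things in the scene. Friction and masses are not known exactly. Their poses are not given: they have to be found in the camera images.
- sleeve: Loose, plain steel, stands upright over a pin. Origin at the centre of its underside, z up along the bore. Plain round sleeve, outside 42 mm, bore 30 mm, 56 mm tall (the tallest), about 0.3 kg.
- sprocket: Loose, plain steel, stands upright over a pin. Origin at the centre of its underside, z up along the bore. Sprocket: at the bottom a dark toothed disc 66 mm across (76 mm over the teeth, which do not touch anything), 10 mm thick; above it a round hub 44 mm across, up to 48 mm; bore 30 mm; about 0.5 kg. Grip it by the hub.
- collar: Loose, plain steel, stands upright over a pin. Origin at the centre of its underside, z up along the bore. Low wide clamp collar, outside 62 mm, bore 32 mm, 30 mm tall (the lowest), with a thin black slit on its +x side, about 0.5 kg.
- square_tube: Loose, plain steel, stands upright over a pin. Origin at the centre of its underside, z up along the bore. Piece of heavy square tube, outside 48 x 48 mm (sides along its x and y), inside 32 x 32 mm, 50 mm tall, about 0.48 kg; at the start its sides are within 0.2 rad of the rack's.
- plate_sleeve: the fixed grey steel pin plate on which the plain sleeve stands at the start; one of four identical plates in a row on the timber rack. 72 x 72 x 6 mm, with an upright 12 mm pin in the middle that rises 22 mm above the plate's top. Origin at the centre of its underside, on the timber's top; axes as the timber rack's
- plate_sprocket: the fixed grey steel pin plate on which the sprocket stands at the start; one of four identical plates in a row on the timber rack. 72 x 72 x 6 mm, with an upright 12 mm pin in the middle that rises 22 mm above the plate's top. Origin at the centre of its underside, on the timber's top; axes as the timber rack's
- plate_collar: the fixed grey steel pin plate on which the clamp collar stands at the start; one of four identical plates in a row on the timber rack. 72 x 72 x 6 mm, with an upright 12 mm pin in the middle that rises 22 mm above the plate's top. Origin at the centre of its underside, on the timber's top; axes as the timber rack's
- plate_square_tube: the fixed grey steel pin plate on which the square tube stands at the start; one of four identical plates in a row on the timber rack. 72 x 72 x 6 mm, with an upright 12 mm pin in the middle that rises 22 mm above the plate's top. Origin at the centre of its underside, on the timber's top; axes as the timber rack's
- timber_rack: the full rack: a fixed softwood stud, 89 (x) x 345 (y) x 38 mm high, on the table, carrying the four pin plates in a row along y, 80 mm apart, at y = +120, +40, -40, -120 mm. Origin at the centre of its underside; its x points away from the robot and its +y to the robot's left, turned by at most 0.14 rad.
- channel_rack: the empty rack: a fixed grey steel channel, 90 (x) x 345 (y) x 40 mm high, on the table, with four upright 12 mm pins that rise 28 mm from its top, in a row along y at x = 0, y = +120, +40, -40, -120 mm. Origin at the centre of its underside; its x points away from the robot and its +y to the robot's left, turned by at most 0.14 rad. Before or beyond the timber rack.

How it is judged:
At the end, for the whole second after the job is handed in: Each part stands over the channel-rack pin that mirrors its own plate on the timber rack (plate at y +120 mm: pin at -120; +40: -40; ...): within 15 mm of the pin along the rack's x and y, base within 4 mm of its top, tilt under 0.08 rad, at rest (0.03 m/s, 0.3 rad/s) (((y of plate_sleeve in the frame of timber_rack between 0.1 and 0.14 m and y of sleeve in the frame of channel_rack between -0.135 and -0.105 m) or (y of plate_sleeve in the frame of timber_rack between 0.02 and 0.06 m and y of sleeve in the frame of channel_rack between -0.055 and -0.025 m) or (y of plate_sleeve in the frame of timber_rack between -0.06 and -0.02 m and y of sleeve in the frame of channel_rack between 0.025 and 0.055 m) or (y of plate_sleeve in the frame of timber_rack between -0.14 and -0.1 m and y of sleeve in the frame of channel_rack between 0.105 and 0.135 m)) and x of sleeve in the frame of channel_rack between -0.015 and 0.015 m and z of sleeve in the frame of channel_rack between 0.036 and 0.044 m and angle between each of sleeve, sprocket, collar, square_tube's own z axis and vertical below 0.08 rad and linear speed of each of sleeve, sprocket, collar, square_tube below 0.03 m/s and angular speed of each of sleeve, sprocket, collar, square_tube below 0.3 rad/s and ((y of plate_sprocket in the frame of timber_rack between 0.1 and 0.14 m and y of sprocket in the frame of channel_rack between -0.135 and -0.105 m) or (y of plate_sprocket in the frame of timber_rack between 0.02 and 0.06 m and y of sprocket in the frame of channel_rack between -0.055 and -0.025 m) or (y of plate_sprocket in the frame of timber_rack between -0.06 and -0.02 m and y of sprocket in the frame of channel_rack between 0.025 and 0.055 m) or (y of plate_sprocket in the frame of timber_rack between -0.14 and -0.1 m and y of sprocket in the frame of channel_rack between 0.105 and 0.135 m)) and x of sprocket in the frame of channel_rack between -0.015 and 0.015 m and z of sprocket in the frame of channel_rack between 0.036 and 0.044 m and ((y of plate_collar in the frame of timber_rack between 0.1 and 0.14 m and y of collar in the frame of channel_rack between -0.135 and -0.105 m) or (y of plate_collar in the frame of timber_rack between 0.02 and 0.06 m and y of collar in the frame of channel_rack between -0.055 and -0.025 m) or (y of plate_collar in the frame of timber_rack between -0.06 and -0.02 m and y of collar in the frame of channel_rack between 0.025 and 0.055 m) or (y of plate_collar in the frame of timber_rack between -0.14 and -0.1 m and y of collar in the frame of channel_rack between 0.105 and 0.135 m)) and x of collar in the frame of channel_rack between -0.015 and 0.015 m and z of collar in the frame of channel_rack between 0.036 and 0.044 m and ((y of plate_square_tube in the frame of timber_rack between 0.1 and 0.14 m and y of square_tube in the frame of channel_rack between -0.135 and -0.105 m) or (y of plate_square_tube in the frame of timber_rack between 0.02 and 0.06 m and y of square_tube in the frame of channel_rack between -0.055 and -0.025 m) or (y of plate_square_tube in the frame of timber_rack between -0.06 and -0.02 m and y of square_tube in the frame of channel_rack between 0.025 and 0.055 m) or (y of plate_square_tube in the frame of timber_rack between -0.14 and -0.1 m and y of square_tube in the frame of channel_rack between 0.105 and 0.135 m)) and x of square_tube in the frame of channel_rack between -0.015 and 0.015 m and z of square_tube in the frame of channel_rack between 0.036 and 0.044 m); the robot touches nothing.
It also fails if it takes over 102 s, if anything falls off the work surface, if the arm or the gripper's body presses on something with over 40 N, if the wrist force passes 120 N, or if a joint passes its speed limit or range.

## Robot

A 7-joint arm with a two-finger parallel gripper is mounted at the origin on the work surface. World frame = base frame: x ahead of the robot, y to its left, z up, the work surface at z = 0. Lengths are in m, angles in rad, forces in N, time in s.
With the tool pointing down it reaches from about 0.425 to 0.825 m from the base axis. Payload 3.6 kg.
Tool frame: the origin (TCP) lies midway between the tips of the shut fingers; the grasp point (between the pads) lies 19 mm behind it (manip.tcp_to_grasp is the distance from the TCP to the grasp point, in m); z points along the fingers, y is the line along which they close (so a half turn about z gives the same grasp; the last joint's range is limited). The gripper opens to 85 mm and grips with 20 to 120 N. Pads are 22 mm wide; open, the fingers measure 114 mm over their backs; the gripper's body (76 mm by 85 mm) begins 54 mm behind the grasp point. The pads swing forward as they close: fully open they stand 13 mm farther back than shut.
Start: joints at [1.077, 0.615, -0.013, 1.423, 0.008, 1.103, -0.04], TCP at [0.293, -0.58, 0.231] pointing down, gripper open.
Joint ranges: [-3.12, 3.12], [-0.3, 2.06], [-1.34, 1.32], [0.26, 2.42], [-1.36, 4.5], [0.01, 1.98], [-2.84, 2.84]. Speed limits (rad/s): [2.79, 2.79, 3.14, 3.14, 3.14, 3.14, 3.14].

## Interface

Orientations are given as a unit quaternion [w, x, y, z].
In Python, from plant import manip, optics gives the robot as it stands (manip), with the cameras (optics).
- The arm moves only by the tool creep_tool, called as name(argument=value, ...) on one line, values as JSON. Schema: {"type":"object","properties":{"motion":{"type":"object","properties":{"offsets":{"type":"array","items":{"type":"array","items":{"type":"number"},"minItems":6,"maxItems":6},"minItems":1,"maxItems":10}},"additionalProperties":false,"required":["offsets"]},"jaw":{"type":"number"},"grip_n":{"type":"number"},"only":{"type":"string"},"quiet":{"type":"boolean"},"lines":{"type":"string"}},"required":["motion"],"additionalProperties":false}. motion is an object whose key "offsets" holds a list of rows, 1 to 10 of them, each of 6 numbers: dx, dy, dz in a scale on which 1.0 is 0.4 m, then a rotation vector rx, ry, rz in a scale on which 1.0 is 180 degrees; each row is the pose to reach, as a shift and turn from the pose commanded when the call began, along the tool's axes at that moment; what a row does not reach only later rows make up. A row lasts 1/10 s, in which the tool goes at most 0.05 m and 0.15 rad, less where a joint would pass 70% of its speed; a pose out of reach is approached as far as the arm can. jaw is the finger opening in m, set as the call begins (left out keeps the last). The fingers move at their own pace and stop on an object; grip_n is the grip in N (left out, the last holds). Time passes only in rows, so rows that do not move let the fingers close. The tool returns the time, the measured TCP pose, the force, the opening and the grip force at its end. only (a regular expression) keeps the lines of the reply that match it, lines (a string "A,B") keeps lines A to B, and quiet returns only ok. Input that does not fit is refused with a message, and nothing moves.
- manip.sense(): the state, without advancing time (a new reading comes with each control period).
- optics.get_image(name): name is "side" or "top" or "wrist"; returns (picture, depth): 480x640x3 uint8, red, green, blue; 480x640 float32, m along the optical axis (not along the pixel's ray), 0 where there is no reading.
- optics.camera_model(name): a dict with "vfov" (degrees; the focal length in pixels is half the picture's height over the tangent of half this angle, whatever the lens; pixels are square), "cx", "cy" (the principal point, pixels), "rvec" (rotation vector, rad) and "tvec" (3), from world to camera coordinates, as OpenCV has them. Camera axes: x right, y down, z forward; pixel columns grow to the right and rows downward; lengths in m; the calibration is good to about 2 mm. A picture is of the moment at which its call begins: read the wrist's pose just before it. camera_model takes no time and is no camera call; for the wrist camera it gives the pose at the moment of the call.
- manip.sign_off(): hands the job in; it is judged then, once.
The state is a dict: "clock": time; "qpos": joint angles; "qvel": joint speeds; "effort": joint torques, N m; "tcp_pos": TCP position; "tool_rot": TCP orientation; "contact_force": force on the tool from outside, world axes, zero at the start; "wrist_torque": the same for the moment, N m; "gripper_width": finger opening in m; "grip_force": force on a finger pad.
Only numpy, scipy, OpenCV 4.12 (cv2) and the standard library are available. Lean on these libraries where they do the work, as an engineer would, in place of code of your own. Each camera call takes 0.05 s, during which the arm holds its last target. There are 200 camera calls.

## Working session

There is one attempt and no reset: what is moved stays moved. The work goes in short steps, Python scripts to look and compute and a tool call to move; the robot and the scene stay as the last step left them, time stands still between calls to the robot, and variables do not carry over. Pictures are saved under pics/ and viewed, at most 14 in all, crops included, and the job is handed in when it is done.

```bash
ls; mkdir -p pics
```

Run:
```python
from plant import manip, optics
import cv2,numpy as np
for n in("top","side"):
    im,d=optics.get_image(n); cv2.imwrite(f"pics/{n}0.png",im[...,::-1]); np.savez(f"{n}0.npz",im=im,d=d)
    print(n,optics.camera_model(n))
s=manip.sense();print(s["tcp_pos"],s["tool_rot"],s["clock"],s["gripper_width"],manip.tcp_to_grasp)
```

```text
pics
plant.py
top {'vfov': 51.29645585326524, 'cx': 320.77378219224096, 'cy': 245.62863848448782, 'rvec': array([ 2.37076891, -1.79714589,  0.18964374]), 'tvec': array([-0.14878658,  0.53193863,  0.61022538])}
side {'vfov': 45.255113766355585, 'cx': 325.955684141183, 'cy': 234.70117405345627, 'rvec': array([ 0.64423924, -2.57221843,  1.22880532]), 'tvec': array([0.47963923, 0.21663826, 0.6332623 ])}
[ 0.29220003 -0.57983083  0.23023374] [-1.15018244e-03  9.72878230e-01  2.31314799e-01 -2.99454144e-04] 0.1 0.08550367489204297 0.0187
```

View pics/top0.png

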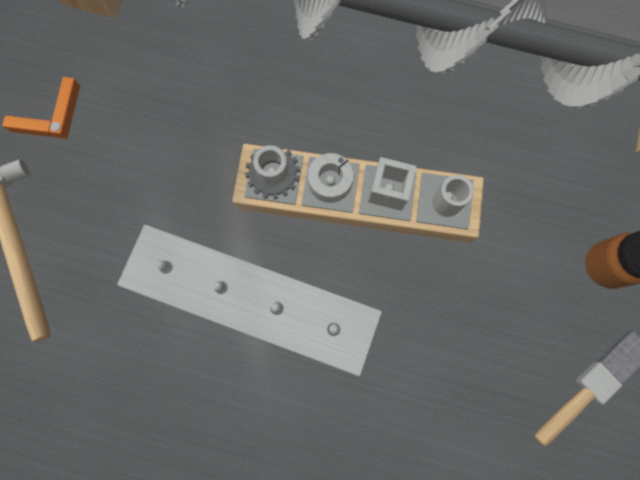

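The top view shows the timber rack at rows 145–240, with the sprocket at (270,160), collar (330,178), square tube (394,178) and sleeve (456,190). The channel pins are at (165,267), (220,288), (277,308) and (334,329).

Create h.py:
```python
import numpy as np,cv2
from plant import manip, optics
from scipy.spatial.transform import Rotation as R
def model(n):
    m=optics.camera_model(n); Rm=cv2.Rodrigues(m["rvec"])[0]; f=240/np.tan(np.radians(m["vfov"])/2)
    return Rm,m["tvec"],f,m["cx"],m["cy"]
def cloud(d,M):
    Rm,t,f,cx,cy=M; v,u=np.indices(d.shape)
    P=np.stack([(u-cx)/f*d,(v-cy)/f*d,d],-1); W=(P-t)@Rm; W[d==0]=np.nan; return W
def onplane(u,v,z,M):
    Rm,t,f,cx,cy=M; r=Rm.T@np.array([(u-cx)/f,(v-cy)/f,1]); c=-Rm.T@t
    return c+r*(z-c[2])/r[2]
```

Run:
```python
from h import *
M=model("top"); q=np.load("top0.npz"); W=cloud(q["d"],M); Z=W[...,2]
print("table z",np.nanmedian(Z[380:470,200:500]))
np.set_printoptions(precision=4,suppress=True)
for nm,box in (("channel",(215,385,110,390)),("timber",(140,245,228,490))):
    m=np.zeros(Z.shape,bool); b=box; m[b[0]:b[1],b[2]:b[3]]=1
    lo,hi=(0.034,0.046) 
    mm=(m&(Z>lo)&(Z<(hi if nm=="channel" else .05))).astype(np.uint8)
    mm=cv2.morphologyEx(mm,cv2.MORPH_OPEN,np.ones((3,3)))
    P=W[mm>0]; r=cv2.minAreaRect(P[:,:2].astype(np.float32)*1000); print(nm,r,np.median(P[:,2]))
for nm,(u,v),h in (("sprocket",(270,160),.048),("collar",(330,178),.03),("tube",(394,178),.05),("sleeve",(456,190),.056)):
    z=.044+h; s=np.zeros(Z.shape,bool); s[v-35:v+35,u-35:u+35]=1
    mm=s&(abs(Z-z)<.005); P=W[mm]; r=cv2.minAreaRect(P[:,:2].astype(np.float32)*1000); c=cv2.minEnclosingCircle(P[:,:2].astype(np.float32)*1000)
    print(nm,len(P),np.median(P[:,2]),P[:,:2].mean(0),c,r)
for p in ((165,267),(220,288),(277,308),(334,329)):
    s=np.zeros(Z.shape,bool); s[p[1]-14:p[1]+14,p[0]-14:p[0]+14]=1
    P=W[s&(Z>.058)&(Z<.08)]; print("pin",len(P),P.mean(0), onplane(*p,.068,M))
```

```text
table z 0.00036505622879348567
channel ((523.998046875, 70.48785400390625), (345.44970703125, 216.09896850585938), 85.59275817871094) 0.04070300167067337
timber ((647.7744140625, -27.35699462890625), (89.68385314941406, 345.3135070800781), 7.285298824310303) 0.04270363537089967
sprocket 499 0.09236323502866713 [0.6349 0.0933] ((635.4737548828125, 93.84757232666016), 22.15447235107422) ((635.3456420898438, 93.3597412109375), (42.61286926269531, 42.73030090332031), 74.98492431640625)
collar 1232 0.07444469356968442 [0.6442 0.0135] ((645.107421875, 13.604934692382812), 31.056720733642578) ((644.6549072265625, 13.608455657958984), (61.085201263427734, 60.40248489379883), 6.587828636169434)
tube 841 0.09435532034064473 [ 0.6543 -0.0678] ((654.9161376953125, -67.4700927734375), 33.570613861083984) ((654.8218383789062, -67.62185668945312), (48.94180679321289, 48.15015411376953), 1.0956857204437256)
sleeve 455 0.09979994517746085 [ 0.6591 -0.1485] ((659.7256469726562, -148.36398315429688), 21.22001075744629) ((659.5578002929688, -148.7254638671875), (41.039302825927734, 40.88423156738281), 33.73251724243164)
pin 78 [0.4703 0.193  0.0665] [0.4682 0.1858 0.068 ]
pin 77 [0.464  0.1137 0.0665] [0.4615 0.1091 0.068 ]
pin 71 [0.4578 0.0347 0.0672] [0.4567 0.0315 0.068 ]
pin 70 [ 0.4517 -0.0445  0.067 ] [ 0.4509 -0.0452  0.068 ]
```

View pics/side0.png

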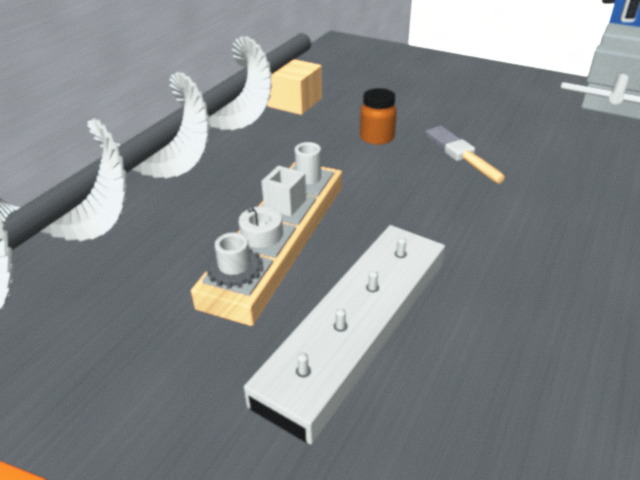

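The side view agrees: sprocket, collar, tube and sleeve run from the robot's left to its right, and the channel is empty. I'll refine the channel fit and write a helper that works out the moves.

Create go.py:
```python
# go.py x y z yaw : shift+turn in tool axes from present pose to TCP (x,y,z), tool y-axis azimuth yaw, pointing down
import sys; from h import *
def delta(x,y,z,yaw):
    s=manip.sense(); q=np.array(s["tool_rot"]); Rc=R.from_quat(q[[1,2,3,0]])
    c,sn=np.cos(yaw),np.sin(yaw); G=R.from_matrix(np.array([[-sn,c,0],[c,sn,0],[0,0,-1]]).T.T)
    return Rc.inv().apply(np.array([x,y,z])-s["tcp_pos"]),(Rc.inv()*G).as_rotvec(),s
if __name__=="__main__":
    d,r,s=delta(*map(float,sys.argv[1:5])); print("row",np.round(d,4),np.round(r,4),"tcp",np.round(s["tcp_pos"],4),"F",np.round(s["contact_force"],1),"t",s["clock"],"w",round(s["gripper_width"],4))
```

Run:
```python
from h import *
M=model("top"); q=np.load("top0.npz"); W=cloud(q["d"],M); Z=W[...,2]
m=(Z>.034)&(Z<.046)&(W[...,0]<.555); m[:,:110]=0;m[:200]=0
m=cv2.morphologyEx(m.astype(np.uint8),cv2.MORPH_OPEN,np.ones((3,3)))
n,l,st,_=cv2.connectedComponentsWithStats(m); k=1+np.argmax(st[1:,4]); r=cv2.minAreaRect(W[l==k][:,:2].astype(np.float32)*1000); print(r)
M=model("side"); q=np.load("side0.npz"); W=cloud(q["d"],M); Z=W[...,2]
m=(Z>.034)&(Z<.046)&(W[...,0]<.555)&(W[...,0]>.35); m=cv2.morphologyEx(m.astype(np.uint8),cv2.MORPH_OPEN,np.ones((3,3)))
n,l,st,_=cv2.connectedComponentsWithStats(m); k=1+np.argmax(st[1:,4]); r=cv2.minAreaRect(W[l==k][:,:2].astype(np.float32)*1000); print(r)
```

```bash
python3 go.py 0.6352 0.0935 0.20 0.11
```

```text
((461.34429931640625, 75.36436462402344), (345.427734375, 90.11368560791016), 85.48243713378906)
((461.030029296875, 72.82380676269531), (347.5949401855469, 91.32599639892578), 85.37559509277344)
row [ 0.6094 -0.4468  0.0313] [-0.0021 -0.0014 -1.2139] tcp [ 0.2922 -0.5798  0.2302] F [-0.7  1.  -0.7] t 0.1 w 0.0855
```

The rows are not in the units I measure in: shifts go in shares of 0.4 m and turns go in shares of 180 degrees. I convert before sending: 0.3 m / 0.4 = 0.75, -0.22 m / 0.4 = -0.55, -1.214 rad / 3.1416 = -0.3864.

creep_tool(motion={"offsets": [[0.75, -0.55, 0, 0, 0, -0.3864], [0.75, -0.55, 0, 0, 0, -0.3864], [0.75, -0.55, 0, 0, 0, -0.3864], [0.75, -0.55, 0, 0, 0, -0.3864], [0.75, -0.55, 0, 0, 0, -0.3864], [0.75, -0.55, 0, 0, 0, -0.3864], [0.75, -0.55, 0, 0, 0, -0.3864], [0.75, -0.55, 0, 0, 0, -0.3864], [0.75, -0.55, 0, 0, 0, -0.3864], [0.75, -0.55, 0, 0, 0, -0.3864]]}, jaw=0.085, grip_n=60)

```text
clock: 1.1
tcp_pos: [0.4609, -0.2494, 0.231]
tool_rot: [-0.0, 0.668, 0.745, -0.001]
contact_force: [-0.5, -0.2, 0.0]
gripper_width: 0.0849
grip_force: 0.0
```

```bash
python3 go.py 0.6352 0.0935 0.20 0.11
```

```text
row [0.3219 0.2105 0.0306] [-0.0012  0.0002 -0.0011] tcp [ 0.4609 -0.2494  0.231 ] F [-0.5 -0.2  0. ] t 1.1 w 0.0849
```

In the tool's units: 0.322 m / 0.4 = 0.805, 0.21 m / 0.4 = 0.525.

creep_tool(motion={"offsets": [[0.805, 0.525, 0.075, 0, 0, 0], [0.805, 0.525, 0.075, 0, 0, 0], [0.805, 0.525, 0.075, 0, 0, 0], [0.805, 0.525, 0.075, 0, 0, 0], [0.805, 0.525, 0.075, 0, 0, 0], [0.805, 0.525, 0.075, 0, 0, 0], [0.805, 0.525, 0.075, 0, 0, 0], [0.805, 0.525, 0.075, 0, 0, 0], [0.805, 0.525, 0.075, 0, 0, 0], [0.805, 0.525, 0.075, 0, 0, 0]]})

```text
clock: 2.1
tcp_pos: [0.6349, 0.0922, 0.2003]
tool_rot: [0.0, 0.668, 0.744, -0.001]
contact_force: [0.9, -0.4, 0.3]
gripper_width: 0.085
grip_force: 0.0
```

Run:
```python
from h import *
im,d=optics.get_image("wrist"); cv2.imwrite("pics/w1.png",im[...,::-1]); M=model("wrist"); W=cloud(d,M); Z=W[...,2]
np.savez("w1.npz",im=im,d=d)
for nm,(x,y),h,rr in (("sprocket",(.6352,.0935),.048,.03),("collar",(.6449,.0136),.03,.036)):
    z=.044+h
    P=W[(abs(Z-z)<.004)&(np.hypot(W[...,0]-x,W[...,1]-y)<rr)]
    if len(P): print(nm,len(P),np.median(P[:,2]),cv2.minEnclosingCircle(P[:,:2].astype(np.float32)*1000))
```

```bash
python3 go.py 0.6352 0.0935 0.06 0.11
```

```text
sprocket 1338 0.09177294775516143 ((636.2815551757812, 91.05480194091797), 22.058975219726562)
collar 2527 0.07401854560179442 ((646.1444702148438, 11.382641792297363), 31.379619598388672)
row [0.0032 0.0008 0.1406] [-0.0015  0.003  -0.0046] tcp [0.6349 0.0906 0.2006] F [ 0.8 -0.8 -0.9] t 2.15 w 0.0851
```

View pics/w1.png

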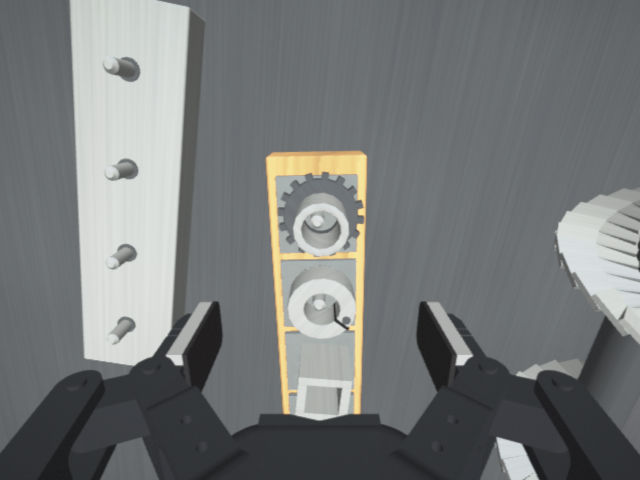

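The wrist view shows the tool centred in line with the sprocket, whose hub is at (321,225), with the fingers either side clear of the neighbours. Next I descend and grip.

In the tool's units: 0.145 m / 0.4 = 0.3625, 0.13 m / 0.4 = 0.325.

creep_tool(motion={"offsets": [[0.0025, 0.0025, 0.1, 0, 0, 0], [0.0025, 0.0025, 0.2, 0, 0, 0], [0.0025, 0.0025, 0.275, 0, 0, 0], [0.0025, 0.0025, 0.325, 0, 0, 0], [0.0025, 0.0025, 0.3625, 0, 0, 0], [0.0025, 0.0025, 0.3625, 0, 0, 0]]})

```text
clock: 2.75
tcp_pos: [0.6343, 0.0921, 0.0544]
tool_rot: [-0.001, 0.668, 0.744, -0.002]
contact_force: [0.2, 0.7, 0.7]
gripper_width: 0.0851
grip_force: 0.0
```

creep_tool(motion={"offsets": [[0, 0, 0, 0, 0, 0], [0, 0, 0, 0, 0, 0], [0, 0, 0, 0, 0, 0], [0, 0, 0, 0, 0, 0], [0, 0, 0, 0, 0, 0], [0, 0, 0, 0, 0, 0], [0, 0, 0, 0, 0, 0], [0, 0, 0, 0, 0, 0]]}, jaw=0, grip_n=70)

```text
clock: 3.55
tcp_pos: [0.6367, 0.0955, 0.0582]
tool_rot: [0.001, 0.667, 0.745, 0.001]
contact_force: [-0.6, -1.8, 6.2]
gripper_width: 0.0416
grip_force: 72.4
```

Run:
```python
from h import *
im,d=optics.get_image("side"); cv2.imwrite("pics/s1.png",cv2.resize(im[120:360,120:440],(640,480))[...,::-1])
```

```text
(no output)
```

View pics/s1.png

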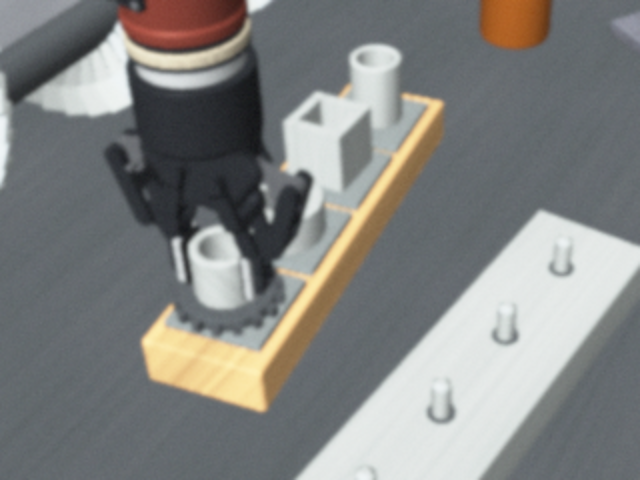

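The fingers are on the hub in the side view (pads around (180,260) and (250,275)), with a slight upward push. Next is the lift.

In the tool's units: -0.115 m / 0.4 = -0.2875, -0.09 m / 0.4 = -0.225.

creep_tool(motion={"offsets": [[0, 0, -0.05, 0, 0, 0], [0, 0, -0.125, 0, 0, 0], [0, 0, -0.225, 0, 0, 0], [0, 0, -0.2875, 0, 0, 0], [0, 0, -0.2875, 0, 0, 0], [0, 0, -0.2875, 0, 0, 0]]})

```text
clock: 4.2
tcp_pos: [0.6344, 0.0949, 0.1698]
tool_rot: [-0.001, 0.667, 0.745, -0.001]
contact_force: [-0.3, 0.9, -6.7]
gripper_width: 0.0418
grip_force: 72.6
```

Run:
```python
from h import *
im,d=optics.get_image("side"); cv2.imwrite("pics/s2.png",cv2.resize(im[60:300,120:440],(640,480))[...,::-1])
```

```bash
python3 go.py 0.4517 -0.0451 0.16 -0.079
```

```text
row [-0.1188 -0.1962  0.0098] [-0.0054  0.0014  0.1891] tcp [0.6337 0.0945 0.1687] F [-0.3 -0.2 -5.2] t 4.25 w 0.0415
```

View pics/s2.png

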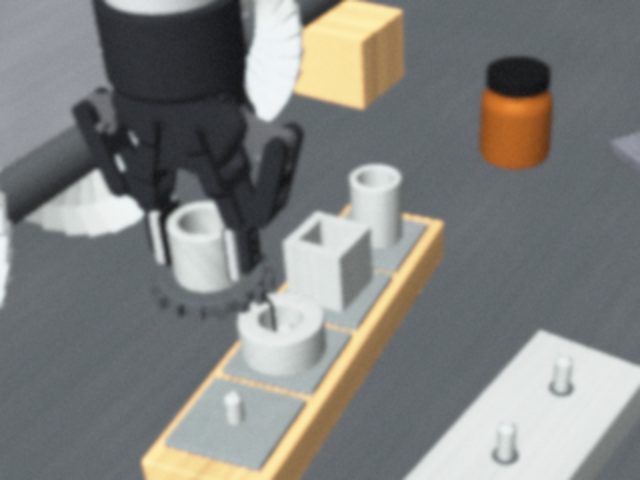

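The sprocket is held upright and clear of the rack. Next I carry it above the right end pin.

In the tool's units: -0.196 m / 0.4 = -0.49, -0.119 m / 0.4 = -0.2975, 0.19 rad / 3.1416 = 0.0605.

creep_tool(motion={"offsets": [[-0.2975, -0.49, 0, 0, 0, 0.0605], [-0.2975, -0.49, 0, 0, 0, 0.0605], [-0.2975, -0.49, 0, 0, 0, 0.0605], [-0.2975, -0.49, 0, 0, 0, 0.0605], [-0.2975, -0.49, 0, 0, 0, 0.0605], [-0.2975, -0.49, 0, 0, 0, 0.0605], [-0.2975, -0.49, 0, 0, 0, 0.0605]]})

```text
clock: 4.95
tcp_pos: [0.4527, -0.045, 0.1701]
tool_rot: [-0.001, 0.735, 0.678, -0.001]
contact_force: [0.7, 0.1, -4.0]
gripper_width: 0.0419
grip_force: 73.3
```

Run:
```python
from h import *
im,d=optics.get_image("wrist"); W=cloud(d,model("wrist")); s=manip.sense(); T=np.array(s["tcp_pos"])
cv2.imwrite("pics/w2.png",im[...,::-1])
L=W-T; m=(abs(L[...,2]-.034)<.004)&(np.hypot(L[...,0],L[...,1])<.03); P=L[m]
print(len(P),cv2.minEnclosingCircle(P[:,:2].astype(np.float32)*1000))
```

```bash
python3 go.py 0.4517 -0.0451 0.054 -0.079
```

```text
5985 ((0.10188223421573639, 3.6469364166259766), 29.049625396728516)
row [-0.0013 -0.002   0.1164] [-0.001  -0.001  -0.0007] tcp [ 0.4539 -0.0441  0.1704] F [ 0.   0.  -5.4] t 5.0 w 0.0417
```

View pics/w2.png

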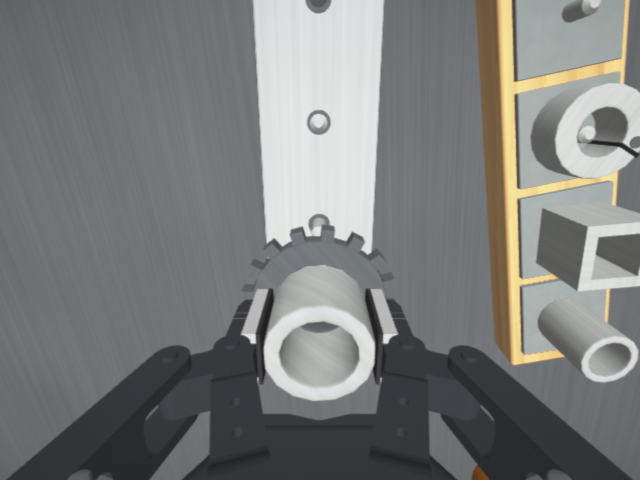

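The sprocket sits squarely between the pads (hub ring centre about (319,352)) and the pin row lines up at column 318. Next I lower it.

In the tool's units: 0.115 m / 0.4 = 0.2875, 0.112 m / 0.4 = 0.28.

creep_tool(motion={"offsets": [[0, -0.0025, 0.1, 0, 0, 0], [0, -0.0025, 0.1875, 0, 0, 0], [0, -0.0025, 0.225, 0, 0, 0], [0, -0.0025, 0.25, 0, 0, 0], [0, -0.0025, 0.27, 0, 0, 0], [0, -0.0025, 0.28, 0, 0, 0], [0, -0.0025, 0.2875, 0, 0, 0], [0, -0.0025, 0.2875, 0, 0, 0]]})

```text
clock: 5.8
tcp_pos: [0.4533, -0.0444, 0.0566]
tool_rot: [0.0, 0.735, 0.678, 0.0]
contact_force: [0.1, -0.1, -5.4]
gripper_width: 0.0417
grip_force: 73.1
```

```bash
python3 go.py 0.4517 -0.0451 0.054 -0.079
```

```text
row [-0.0008 -0.0016  0.0026] [ 0.0008 -0.0001 -0.0009] tcp [ 0.4533 -0.0444  0.0566] F [ 0.1 -0.1 -5.4] t 5.8 w 0.0417
```

In the tool's units: 0.004 m / 0.4 = 0.01, 0.003 m / 0.4 = 0.0075.

creep_tool(motion={"offsets": [[0, 0, 0.005, 0, 0, 0], [0, 0, 0.0075, 0, 0, 0], [0, 0, 0.01, 0, 0, 0], [0, 0, 0.01, 0, 0, 0]]})

```text
clock: 6.2
tcp_pos: [0.4534, -0.0445, 0.0541]
tool_rot: [0.001, 0.735, 0.678, 0.0]
contact_force: [-3.0, 0.1, 10.2]
gripper_width: 0.0423
grip_force: 74.9
```

```bash
python3 go.py 0.4517 -0.0451 0.054 -0.079
```

```text
row [-0.0007 -0.0017  0.0001] [ 0.0019  0.0007 -0.0011] tcp [ 0.4534 -0.0445  0.0541] F [-3.   0.1 10.2] t 6.2 w 0.0423
```

Contact is made, so I release and rise.

In the tool's units: -0.145 m / 0.4 = -0.3625, -0.12 m / 0.4 = -0.3.

creep_tool(motion={"offsets": [[0, 0, 0, 0, 0, 0], [0, 0, 0, 0, 0, 0], [0, 0, 0, 0, 0, 0], [0, 0, 0, 0, 0, 0], [0, 0, -0.025, 0, 0, 0], [0, 0, -0.1, 0, 0, 0], [0, 0, -0.2, 0, 0, 0], [0, 0, -0.3, 0, 0, 0], [0, 0, -0.3625, 0, 0, 0], [0, 0, -0.3625, 0, 0, 0]]}, jaw=0.085)

```text
clock: 7.2
tcp_pos: [0.4553, -0.0444, 0.2013]
tool_rot: [0.003, 0.735, 0.678, 0.003]
contact_force: [1.2, 0.2, -0.2]
gripper_width: 0.0854
grip_force: 0.0
```

```bash
python3 go.py 0.6455 0.0125 0.16 0.11
```

```text
row [0.0719 0.1846 0.043 ] [ 0.0089  0.0009 -0.1902] tcp [ 0.4553 -0.0444  0.2013] F [ 1.2  0.2 -0.2] t 7.2 w 0.0854
```

In the tool's units: 0.185 m / 0.4 = 0.4625, 0.072 m / 0.4 = 0.18, -0.19 rad / 3.1416 = -0.0605.

creep_tool(motion={"offsets": [[0.18, 0.4625, 0.1, 0, 0, -0.0605], [0.18, 0.4625, 0.1, 0, 0, -0.0605], [0.18, 0.4625, 0.1, 0, 0, -0.0605], [0.18, 0.4625, 0.1, 0, 0, -0.0605], [0.18, 0.4625, 0.1, 0, 0, -0.0605], [0.18, 0.4625, 0.1, 0, 0, -0.0605], [0.18, 0.4625, 0.1, 0, 0, -0.0605]]})

```text
clock: 7.9
tcp_pos: [0.6415, 0.0119, 0.1569]
tool_rot: [-0.001, 0.667, 0.745, -0.001]
contact_force: [-0.3, 0.2, 0.5]
gripper_width: 0.0848
grip_force: 0.0
```

Run:
```python
from h import *
im,d=optics.get_image("top"); cv2.imwrite("pics/t1.png",im[...,::-1]); W=cloud(d,model("top")); Z=W[...,2]
m=(abs(Z-.088)<.006)&(np.hypot(W[...,0]-.4517,W[...,1]+.0451)<.035); P=W[m]
print(len(P),np.median(P[:,2]) if len(P) else 0,cv2.minEnclosingCircle(P[:,:2].astype(np.float32)*1000))
```

```bash
python3 go.py 0.6455 0.0125 0.042 0.11
```

```text
0 0 ((0.0, 0.0), 0.0)
row [0.0006 0.0041 0.1155] [-0.0015  0.0008 -0.0005] tcp [0.6416 0.0116 0.1575] F [0.7 0.2 0.7] t 7.95 w 0.085
```

View pics/t1.png

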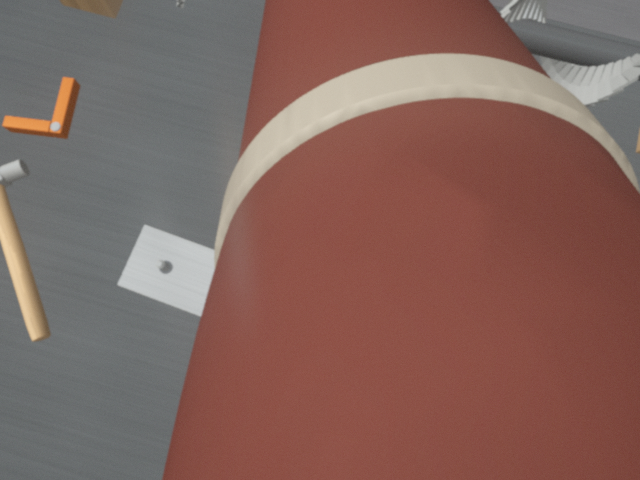

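The arm blocks the top camera here, and only the left pin at (165,267) shows. I'll carry on with the collar.

In the tool's units: 0.11 m / 0.4 = 0.275, 0.004 m / 0.4 = 0.01.

creep_tool(motion={"offsets": [[0, 0.01, 0.075, 0, 0, 0], [0, 0.01, 0.15, 0, 0, 0], [0, 0.01, 0.2125, 0, 0, 0], [0, 0.01, 0.25, 0, 0, 0], [0, 0.01, 0.275, 0, 0, 0], [0, 0.01, 0.275, 0, 0, 0]]})

```text
clock: 8.55
tcp_pos: [0.6463, 0.0126, 0.0469]
tool_rot: [-0.0, 0.667, 0.745, -0.001]
contact_force: [-0.1, 0.1, 0.4]
gripper_width: 0.0848
grip_force: 0.0
```

creep_tool(motion={"offsets": [[0, 0, 0, 0, 0, 0], [0, 0, 0, 0, 0, 0], [0, 0, 0, 0, 0, 0], [0, 0, 0, 0, 0, 0], [0, 0, 0, 0, 0, 0], [0, 0, 0, 0, 0, 0]]}, jaw=0, grip_n=80)

```text
clock: 9.15
tcp_pos: [0.6477, 0.0131, 0.0495]
tool_rot: [0.001, 0.667, 0.745, 0.001]
contact_force: [-1.6, -0.3, 4.4]
gripper_width: 0.0588
grip_force: 88.2
```

creep_tool(motion={"offsets": [[0, 0, -0.025, 0, 0, 0], [0, 0, -0.05, 0, 0, 0], [0, 0, -0.125, 0, 0, 0], [0, 0, -0.2, 0, 0, 0], [0, 0, -0.25, 0, 0, 0], [0, 0, -0.25, 0, 0, 0], [0, 0, -0.25, 0, 0, 0]]})

```text
clock: 9.85
tcp_pos: [0.6464, 0.0128, 0.1469]
tool_rot: [-0.0, 0.667, 0.745, -0.0]
contact_force: [-0.3, -0.7, -6.2]
gripper_width: 0.0587
grip_force: 88.4
```

Run:
```python
from h import *
im,d=optics.get_image("side"); cv2.imwrite("pics/s3.png",cv2.resize(im[100:400,120:520],(800,600))[...,::-1])
```

```bash
python3 go.py 0.458 0.0346 0.147 -0.079
```

```text
row [ 0.0425 -0.1841 -0.0006] [-0.0035  0.0005  0.1891] tcp [0.6457 0.0126 0.1458] F [-0.8 -1.  -6. ] t 9.9 w 0.059
```

View pics/s3.png

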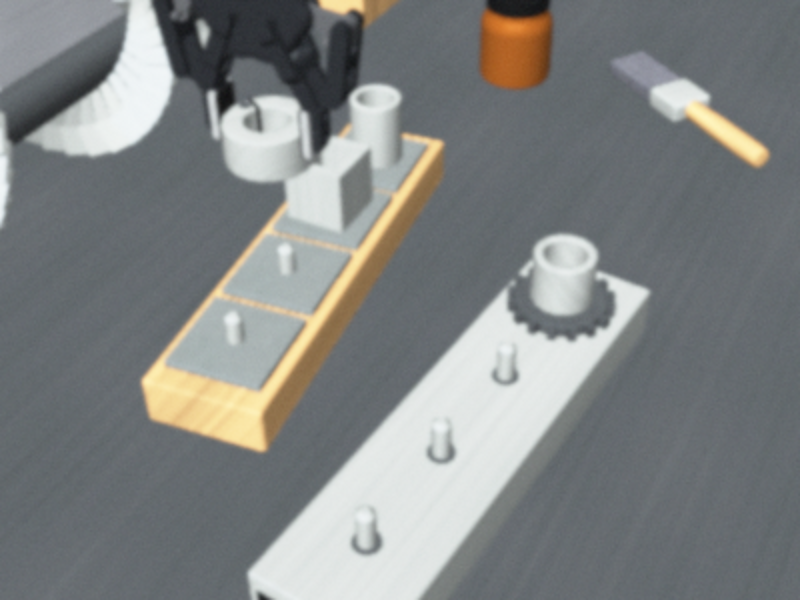

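The sprocket stands flat on its pin at (565,290) in this crop, and the collar is held level at (262,135). On to the collar's pin.

In the tool's units: -0.184 m / 0.4 = -0.46, 0.0425 m / 0.4 = 0.1063, 0.19 rad / 3.1416 = 0.0605.

creep_tool(motion={"offsets": [[0.1063, -0.46, 0, 0, 0, 0.0605], [0.1063, -0.46, 0, 0, 0, 0.0605], [0.1063, -0.46, 0, 0, 0, 0.0605], [0.1063, -0.46, 0, 0, 0, 0.0605], [0.1063, -0.46, 0, 0, 0, 0.0605], [0.1063, -0.46, 0, 0, 0, 0.0605], [0.1063, -0.46, 0, 0, 0, 0.0605]]})

```text
clock: 10.6
tcp_pos: [0.4608, 0.035, 0.1471]
tool_rot: [0.0, 0.735, 0.678, 0.001]
contact_force: [0.1, 0.2, -4.7]
gripper_width: 0.0587
grip_force: 89.1
```

```bash
python3 go.py 0.458 0.0346 0.0455 -0.079
```

```text
row [-0.0006 -0.0029  0.1016] [ 0.0012 -0.0006 -0.0015] tcp [0.4608 0.035  0.1471] F [ 0.1  0.2 -4.7] t 10.6 w 0.0587
```

In the tool's units: 0.101 m / 0.4 = 0.2525, 0.099 m / 0.4 = 0.2475.

creep_tool(motion={"offsets": [[0, -0.005, 0.075, 0, 0, 0], [0, -0.005, 0.15, 0, 0, 0], [0, -0.005, 0.2, 0, 0, 0], [0, -0.005, 0.225, 0, 0, 0], [0, -0.005, 0.24, 0, 0, 0], [0, -0.005, 0.2475, 0, 0, 0], [0, -0.005, 0.2525, 0, 0, 0], [0, -0.005, 0.2525, 0, 0, 0]]})

```text
clock: 11.4
tcp_pos: [0.4581, 0.0352, 0.0468]
tool_rot: [0.0, 0.735, 0.678, 0.001]
contact_force: [0.6, -0.4, -6.0]
gripper_width: 0.0589
grip_force: 88.9
```

```bash
python3 go.py 0.458 0.0346 0.0455 -0.079
```

```text
row [-0.0006 -0.      0.0013] [ 0.0013 -0.0003 -0.0011] tcp [0.4581 0.0352 0.0468] F [ 0.6 -0.4 -6. ] t 11.4 w 0.0589
```

In the tool's units: 0.004 m / 0.4 = 0.01, 0.003 m / 0.4 = 0.0075.

creep_tool(motion={"offsets": [[0, 0, 0.005, 0, 0, 0], [0, 0, 0.0075, 0, 0, 0], [0, 0, 0.01, 0, 0, 0], [0, 0, 0.01, 0, 0, 0]]})

```text
clock: 11.8
tcp_pos: [0.4583, 0.0352, 0.0453]
tool_rot: [0.001, 0.735, 0.678, 0.001]
contact_force: [-4.7, -0.9, 19.2]
gripper_width: 0.0584
grip_force: 91.9
```

In the tool's units: -0.155 m / 0.4 = -0.3875, -0.12 m / 0.4 = -0.3.

creep_tool(motion={"offsets": [[0, 0, 0, 0, 0, 0], [0, 0, 0, 0, 0, 0], [0, 0, 0, 0, 0, 0], [0, 0, 0, 0, 0, 0], [0, 0, -0.025, 0, 0, 0], [0, 0, -0.1, 0, 0, 0], [0, 0, -0.2, 0, 0, 0], [0, 0, -0.3, 0, 0, 0], [0, 0, -0.3875, 0, 0, 0], [0, 0, -0.3875, 0, 0, 0]]}, jaw=0.085)

```text
clock: 12.8
tcp_pos: [0.4605, 0.0359, 0.2023]
tool_rot: [0.003, 0.735, 0.678, 0.004]
contact_force: [0.0, 1.4, -0.1]
gripper_width: 0.085
grip_force: 0.0
```

```bash
python3 go.py 0.655 -0.0685 0.18 0.02
```

```text
row [-0.0885  0.2019  0.0243] [ 0.011  -0.0014 -0.1002] tcp [0.4605 0.0359 0.2023] F [ 0.   1.4 -0.1] t 12.8 w 0.085
```

In the tool's units: 0.2 m / 0.4 = 0.5, -0.088 m / 0.4 = -0.22, -0.1 rad / 3.1416 = -0.0318.

creep_tool(motion={"offsets": [[-0.22, 0.5, 0.0375, 0, 0, -0.0318], [-0.22, 0.5, 0.0375, 0, 0, -0.0318], [-0.22, 0.5, 0.0375, 0, 0, -0.0318], [-0.22, 0.5, 0.0375, 0, 0, -0.0318], [-0.22, 0.5, 0.0375, 0, 0, -0.0318], [-0.22, 0.5, 0.0375, 0, 0, -0.0318], [-0.22, 0.5, 0.0375, 0, 0, -0.0318]]})

```text
clock: 13.5
tcp_pos: [0.6486, -0.0678, 0.1812]
tool_rot: [-0.002, 0.7, 0.714, -0.001]
contact_force: [-0.3, -0.0, -0.2]
gripper_width: 0.085
grip_force: 0.0
```

Run:
```python
from h import *
im,d=optics.get_image("wrist"); W=cloud(d,model("wrist")); Z=W[...,2]
cv2.imwrite("pics/w3.png",im[...,::-1])
P=W[(abs(Z-.094)<.004)&(abs(W[...,0]-.655)<.035)&(abs(W[...,1]+.068)<.035)]
print(len(P),cv2.minAreaRect(P[:,:2].astype(np.float32)*1000))
```

```bash
python3 go.py 0.655 -0.0685 0.06 0.02
```

```text
2649 ((655.5133666992188, -68.32460021972656), (48.19368362426758, 48.847721099853516), 0.9030561447143555)
row [-0.0017  0.0069  0.1218] [-0.0025 -0.0013  0.0017] tcp [ 0.6484 -0.0671  0.1818] F [-0.6  0.2 -0.5] t 13.55 w 0.0853
```

View pics/w3.png

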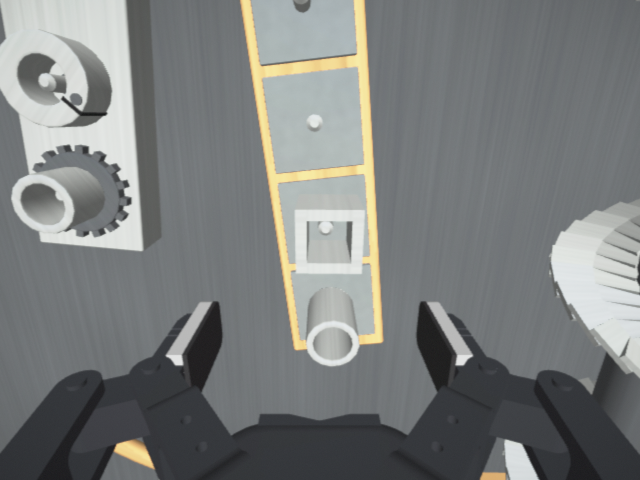

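The tube ring centred at (329,242) is square to the tool, and the collar and sprocket stand on the channel at upper left. Next I grip the tube.

In the tool's units: 0.122 m / 0.4 = 0.305, 0.06 m / 0.4 = 0.15.

creep_tool(motion={"offsets": [[-0.0025, 0.0175, 0.075, 0, 0, 0], [-0.0025, 0.0175, 0.15, 0, 0, 0], [-0.0025, 0.0175, 0.225, 0, 0, 0], [-0.0025, 0.0175, 0.275, 0, 0, 0], [-0.0025, 0.0175, 0.305, 0, 0, 0], [-0.0025, 0.0175, 0.305, 0, 0, 0]]})

```text
clock: 14.15
tcp_pos: [0.655, -0.0684, 0.0592]
tool_rot: [-0.002, 0.699, 0.715, -0.001]
contact_force: [-0.4, 0.3, -0.5]
gripper_width: 0.0847
grip_force: 0.0
```

creep_tool(motion={"offsets": [[0, 0, 0, 0, 0, 0], [0, 0, 0, 0, 0, 0], [0, 0, 0, 0, 0, 0], [0, 0, 0, 0, 0, 0], [0, 0, 0, 0, 0, 0], [0, 0, 0, 0, 0, 0]]}, jaw=0, grip_n=80)

```text
clock: 14.75
tcp_pos: [0.6576, -0.0693, 0.0622]
tool_rot: [0.001, 0.7, 0.714, 0.001]
contact_force: [-0.8, 0.2, 6.0]
gripper_width: 0.0468
grip_force: 85.5
```

creep_tool(motion={"offsets": [[0, 0, -0.025, 0, 0, 0], [0, 0, -0.05, 0, 0, 0], [0, 0, -0.125, 0, 0, 0], [0, 0, -0.2, 0, 0, 0], [0, 0, -0.2875, 0, 0, 0], [0, 0, -0.2875, 0, 0, 0], [0, 0, -0.2875, 0, 0, 0]]})

```text
clock: 15.45
tcp_pos: [0.6566, -0.0694, 0.1755]
tool_rot: [0.0, 0.7, 0.714, 0.0]
contact_force: [-0.4, 0.2, -6.3]
gripper_width: 0.0469
grip_force: 84.5
```

```bash
python3 go.py 0.4644 0.1144 0.175 -0.079
```

```text
row [ 0.1877 -0.1884  0.0004] [0.0002 0.0001 0.099 ] tcp [ 0.6566 -0.0694  0.1755] F [-0.4  0.2 -6.3] t 15.45 w 0.0469
```

In the tool's units: -0.19 m / 0.4 = -0.475, 0.188 m / 0.4 = 0.47, 0.1 rad / 3.1416 = 0.0318.

creep_tool(motion={"offsets": [[0.47, -0.475, 0, 0, 0, 0.0318], [0.47, -0.475, 0, 0, 0, 0.0318], [0.47, -0.475, 0, 0, 0, 0.0318], [0.47, -0.475, 0, 0, 0, 0.0318], [0.47, -0.475, 0, 0, 0, 0.0318], [0.47, -0.475, 0, 0, 0, 0.0318], [0.47, -0.475, 0, 0, 0, 0.0318], [0.47, -0.475, 0, 0, 0, 0.0318]]})

```text
clock: 16.25
tcp_pos: [0.4624, 0.1141, 0.1742]
tool_rot: [-0.0, 0.735, 0.679, -0.001]
contact_force: [0.4, 0.2, -5.6]
gripper_width: 0.0468
grip_force: 85.1
```

```bash
python3 go.py 0.4644 0.1144 0.058 -0.079
```

```text
row [0.0006 0.0023 0.1161] [-0.0023  0.0015 -0.0003] tcp [0.4624 0.1141 0.1742] F [ 0.4  0.2 -5.6] t 16.25 w 0.0468
```

In the tool's units: 0.116 m / 0.4 = 0.29, 0.114 m / 0.4 = 0.285.

creep_tool(motion={"offsets": [[0, 0.005, 0.1, 0, 0, 0], [0, 0.005, 0.1875, 0, 0, 0], [0, 0.005, 0.2375, 0, 0, 0], [0, 0.005, 0.2625, 0, 0, 0], [0, 0.005, 0.2775, 0, 0, 0], [0, 0.005, 0.285, 0, 0, 0], [0, 0.005, 0.29, 0, 0, 0], [0, 0.005, 0.29, 0, 0, 0]]})

```text
clock: 17.05
tcp_pos: [0.4657, 0.1147, 0.0599]
tool_rot: [0.0, 0.735, 0.678, 0.001]
contact_force: [0.6, -0.1, -5.6]
gripper_width: 0.0466
grip_force: 84.7
```

creep_tool(motion={"offsets": [[0, 0, 0.0025, 0, 0, 0], [0, 0, 0.005, 0, 0, 0], [0, 0, 0.0075, 0, 0, 0], [0, 0, 0.0075, 0, 0, 0]]})

```text
clock: 17.45
tcp_pos: [0.4656, 0.1148, 0.0581]
tool_rot: [0.001, 0.735, 0.678, 0.001]
contact_force: [-1.6, -0.3, 7.6]
gripper_width: 0.0466
grip_force: 86.9
```

Touchdown. I release, rise and head for the sleeve.

In the tool's units: -0.142 m / 0.4 = -0.355, -0.12 m / 0.4 = -0.3.

creep_tool(motion={"offsets": [[0, 0, 0, 0, 0, 0], [0, 0, 0, 0, 0, 0], [0, 0, 0, 0, 0, 0], [0, 0, 0, 0, 0, 0], [0, 0, -0.025, 0, 0, 0], [0, 0, -0.1, 0, 0, 0], [0, 0, -0.2, 0, 0, 0], [0, 0, -0.3, 0, 0, 0], [0, 0, -0.355, 0, 0, 0], [0, 0, -0.355, 0, 0, 0]]}, jaw=0.085)

```text
clock: 18.45
tcp_pos: [0.4673, 0.1155, 0.2023]
tool_rot: [0.002, 0.735, 0.678, 0.004]
contact_force: [0.1, -0.0, 0.2]
gripper_width: 0.0849
grip_force: 0.0
```

```bash
python3 go.py 0.6595 -0.149 0.19 0.11
```

```text
row [-0.2483  0.2127  0.0133] [ 0.0084 -0.0021 -0.1901] tcp [0.4673 0.1155 0.2023] F [ 0.1 -0.   0.2] t 18.45 w 0.0849
```

In the tool's units: -0.249 m / 0.4 = -0.6225, 0.213 m / 0.4 = 0.5325, -0.19 rad / 3.1416 = -0.0605.

creep_tool(motion={"offsets": [[-0.6225, 0.5325, 0.025, 0, 0, -0.0605], [-0.6225, 0.5325, 0.025, 0, 0, -0.0605], [-0.6225, 0.5325, 0.025, 0, 0, -0.0605], [-0.6225, 0.5325, 0.025, 0, 0, -0.0605], [-0.6225, 0.5325, 0.025, 0, 0, -0.0605], [-0.6225, 0.5325, 0.025, 0, 0, -0.0605], [-0.6225, 0.5325, 0.025, 0, 0, -0.0605], [-0.6225, 0.5325, 0.025, 0, 0, -0.0605], [-0.6225, 0.5325, 0.025, 0, 0, -0.0605]]})

```text
clock: 19.35
tcp_pos: [0.6567, -0.1505, 0.1868]
tool_rot: [-0.002, 0.667, 0.745, -0.0]
contact_force: [-0.3, -0.3, -1.1]
gripper_width: 0.0854
grip_force: 0.0
```

Run:
```python
from h import *
im,d=optics.get_image("wrist"); W=cloud(d,model("wrist")); Z=W[...,2]
P=W[(abs(Z-.1)<.004)&(np.hypot(W[...,0]-.6595,W[...,1]+.149)<.03)]
print(len(P),cv2.minEnclosingCircle(P[:,:2].astype(np.float32)*1000))
```

```bash
python3 go.py 0.6597 -0.149 0.064 0.11
```

```text
1325 ((660.515869140625, -148.45034790039062), 20.94251251220703)
row [-0.0007  0.0033  0.1234] [-0.0021 -0.0023  0.0016] tcp [ 0.6567 -0.149   0.1874] F [ 0.7  0.7 -0.1] t 19.4 w 0.0847
```

In the tool's units: 0.123 m / 0.4 = 0.3075, 0.11 m / 0.4 = 0.275.

creep_tool(motion={"offsets": [[0, 0.0075, 0.075, 0, 0, 0], [0, 0.0075, 0.15, 0, 0, 0], [0, 0.0075, 0.225, 0, 0, 0], [0, 0.0075, 0.275, 0, 0, 0], [0, 0.0075, 0.3075, 0, 0, 0], [0, 0.0075, 0.3075, 0, 0, 0]]})

```text
clock: 20.0
tcp_pos: [0.6589, -0.1485, 0.0636]
tool_rot: [-0.002, 0.666, 0.746, -0.001]
contact_force: [0.3, 0.7, -0.1]
gripper_width: 0.0849
grip_force: 0.0
```

creep_tool(motion={"offsets": [[0, 0, 0, 0, 0, 0], [0, 0, 0, 0, 0, 0], [0, 0, 0, 0, 0, 0], [0, 0, 0, 0, 0, 0], [0, 0, 0, 0, 0, 0], [0, 0, 0, 0, 0, 0], [0, 0, 0, 0, 0, 0]]}, jaw=0, grip_n=70)

```text
clock: 20.7
tcp_pos: [0.6616, -0.1504, 0.0673]
tool_rot: [0.001, 0.667, 0.745, 0.001]
contact_force: [-1.7, 0.5, 5.6]
gripper_width: 0.041
grip_force: 70.9
```

creep_tool(motion={"offsets": [[0, 0, -0.025, 0, 0, 0], [0, 0, -0.05, 0, 0, 0], [0, 0, -0.125, 0, 0, 0], [0, 0, -0.2, 0, 0, 0], [0, 0, -0.2875, 0, 0, 0], [0, 0, -0.2875, 0, 0, 0], [0, 0, -0.2875, 0, 0, 0]]})

```text
clock: 21.4
tcp_pos: [0.6606, -0.1503, 0.1811]
tool_rot: [0.001, 0.667, 0.745, 0.0]
contact_force: [0.3, 0.1, -3.9]
gripper_width: 0.0409
grip_force: 71.2
```

```bash
python3 go.py 0.4707 0.194 0.179 -0.079
```

```text
row [ 0.363  -0.1509  0.0018] [0.0012 0.0003 0.1891] tcp [ 0.6606 -0.1503  0.1811] F [ 0.3  0.1 -3.9] t 21.4 w 0.0409
```

In the tool's units: 0.363 m / 0.4 = 0.9075, -0.151 m / 0.4 = -0.3775, 0.19 rad / 3.1416 = 0.0605.

creep_tool(motion={"offsets": [[0.9075, -0.3775, 0, 0, 0, 0.0605], [0.9075, -0.3775, 0, 0, 0, 0.0605], [0.9075, -0.3775, 0, 0, 0, 0.0605], [0.9075, -0.3775, 0, 0, 0, 0.0605], [0.9075, -0.3775, 0, 0, 0, 0.0605], [0.9075, -0.3775, 0, 0, 0, 0.0605], [0.9075, -0.3775, 0, 0, 0, 0.0605], [0.9075, -0.3775, 0, 0, 0, 0.0605], [0.9075, -0.3775, 0, 0, 0, 0.0605], [0.9075, -0.3775, 0, 0, 0, 0.0605]]})

```text
clock: 22.4
tcp_pos: [0.4688, 0.1946, 0.1791]
tool_rot: [-0.001, 0.733, 0.68, -0.002]
contact_force: [0.9, -0.4, -2.5]
gripper_width: 0.0409
grip_force: 71.5
```

```bash
python3 go.py 0.4707 0.194 0.062 -0.079
```

```text
row [-0.0002  0.0022  0.1171] [-0.0029  0.0016  0.0029] tcp [0.4688 0.1946 0.1791] F [ 0.9 -0.4 -2.5] t 22.4 w 0.0409
```

In the tool's units: 0.116 m / 0.4 = 0.29, 0.114 m / 0.4 = 0.285.

creep_tool(motion={"offsets": [[0, 0.005, 0.1, 0, 0, 0], [0, 0.005, 0.1875, 0, 0, 0], [0, 0.005, 0.2375, 0, 0, 0], [0, 0.005, 0.2625, 0, 0, 0], [0, 0.005, 0.2775, 0, 0, 0], [0, 0.005, 0.285, 0, 0, 0], [0, 0.005, 0.29, 0, 0, 0], [0, 0.005, 0.29, 0, 0, 0]]})

```text
clock: 23.2
tcp_pos: [0.4731, 0.1939, 0.0649]
tool_rot: [0.0, 0.735, 0.678, 0.001]
contact_force: [-1.0, 0.7, -2.2]
gripper_width: 0.0411
grip_force: 71.5
```

creep_tool(motion={"offsets": [[0, 0, 0.0025, 0, 0, 0], [0, 0, 0.005, 0, 0, 0], [0, 0, 0.0075, 0, 0, 0], [0, 0, 0.0075, 0, 0, 0]]})

```text
clock: 23.6
tcp_pos: [0.473, 0.1941, 0.0632]
tool_rot: [0.001, 0.735, 0.678, 0.001]
contact_force: [-1.6, -1.4, 8.8]
gripper_width: 0.0408
grip_force: 72.7
```

In the tool's units: -0.15 m / 0.4 = -0.375, -0.12 m / 0.4 = -0.3.

creep_tool(motion={"offsets": [[0, 0, 0, 0, 0, 0], [0, 0, 0, 0, 0, 0], [0, 0, 0, 0, 0, 0], [0, 0, 0, 0, 0, 0], [0, 0, -0.025, 0, 0, 0], [0, 0, -0.1, 0, 0, 0], [0, 0, -0.2, 0, 0, 0], [0, 0, -0.3, 0, 0, 0], [0, 0, -0.375, 0, 0, 0], [0, 0, -0.375, 0, 0, 0]]}, jaw=0.085)

```text
clock: 24.6
tcp_pos: [0.4751, 0.1954, 0.2164]
tool_rot: [0.002, 0.735, 0.678, 0.005]
contact_force: [0.3, 0.4, -0.2]
gripper_width: 0.0851
grip_force: 0.0
```

creep_tool(motion={"offsets": [[0.625, 0.125, -0.05, 0, 0, 0], [0.625, 0.125, -0.05, 0, 0, 0], [0.625, 0.125, -0.05, 0, 0, 0], [0.625, 0.125, -0.05, 0, 0, 0], [0.625, 0.125, -0.05, 0, 0, 0], [0.625, 0.125, -0.05, 0, 0, 0], [0.625, 0.125, -0.05, 0, 0, 0]]})

```text
clock: 25.3
tcp_pos: [0.541, 0.4406, 0.2297]
tool_rot: [-0.001, 0.734, 0.679, -0.001]
contact_force: [-0.3, -1.0, 0.4]
gripper_width: 0.0849
grip_force: 0.0
```

Run:
```python
from h import *
im,d=optics.get_image("top"); cv2.imwrite("pics/t2.png",im[...,::-1]); M=model("top"); W=cloud(d,M); Z=W[...,2]
c=np.array([.4612,.0745]); a=-.0793; ex=np.array([np.cos(a),np.sin(a)]); ey=np.array([-np.sin(a),np.cos(a)])
for n,y,h in(("sprocket",-.12,.048),("collar",-.04,.03),("tube",.04,.05),("sleeve",.12,.056)):
    p=c+y*ey; m=(abs(Z-.04-h)<.005)&(np.hypot(W[...,0]-p[0],W[...,1]-p[1])<.045); P=W[m]
    if len(P)<20: print(n,"few",len(P)); continue
    r=cv2.minAreaRect(P[:,:2].astype(np.float32)*1000); q=np.array(r[0])/1000-p
    A=np.c_[P[:,:2]-P[:,:2].mean(0),np.ones(len(P))]; k=np.linalg.lstsq(A,P[:,2],rcond=None)[0]
    print(n,len(P),"off x,y mm",np.round([q@ex*1e3,q@ey*1e3],1),"size",np.round(r[1],1),"base z",np.round(np.median(P[:,2])-h,4),"tilt",np.round(np.hypot(*k[:2]),3))
print(manip.sense()["tcp_pos"],manip.sense()["clock"])
```

```text
sprocket 541 off x,y mm [ 1.2 -1.1] size [42.8 42.4] base z 0.0402 tilt 0.008
collar 1441 off x,y mm [0.2 1.4] size [61.  60.9] base z 0.0405 tilt 0.003
tube 907 off x,y mm [0.9 2. ] size [48.7 48.1] base z 0.0406 tilt 0.013
sleeve 487 off x,y mm [1.8 0.8] size [41.2 40.4] base z 0.0403 tilt 0.004
[0.54188805 0.43832294 0.23012906] 25.35
```

View pics/t2.png

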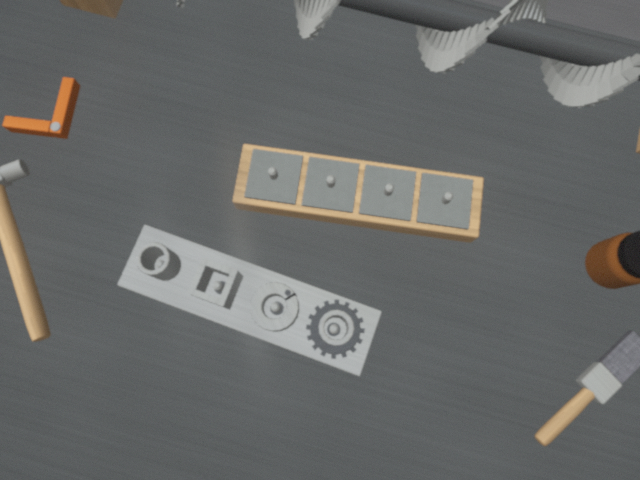

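The top view shows all four parts standing on their pins in reverse order: sleeve (155,260), tube (218,285), collar (276,306) and sprocket (335,328). Measured offsets are within 2 mm, and the arm is clear.

```bash
python3 -c "
from plant import manip, optics
print(manip.sign_off())"
```

```text
the job is handed in; nothing more can be done
None
```

All four parts stand on the metal rack's pins in reverse order, upright, flat and within about 2 mm of their pins by the last top-camera measurement; the job was handed in at about 25 s (no verdict was returned).

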